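Clear the heater cover and hold it over its threaded holes

TASK

The stage heater's black cover has been used as a tray: lift it by its bar handle with the three steel knobs on it, and tip it so that all three slide off its open edge into the blue bin. Then bring the cover over the white heater unit, green mark above green mark, and finish holding it there in the gripper, still and level, hovering about 15 mm above the unit without touching it, so that each threaded hole shows whole through the cover's hole; do not set it down or let go. Leave the bin and everything else on the desk where they stand.

Things in the scene. Friction and masses are not known exactly. Their poses are not given: they have to be found in the camera images.
- cover: Loose black cover plate, 180 (x) x 120 (y) x 5 mm, 0.28 to 0.46 kg, flat on the desk with three steel knobs on it, yaw within 0.5 rad of 0. Origin: centre of its underside; z up, x to its back. Lips 3 wide, 9 high stand on the left, right and back (+x) edges; the front edge (-x, towards the robot) has none. 13 mm hole in each corner. Green mark on top at (-52, +46) mm
- cover_grip (a point): Centre of the cover's silver bar handle, 40 mm above the underside, over the plate's centre; axes as the cover's. The bar runs along the cover's x: 80 long, 12 wide, 16 high, its underside 27 mm above the plate's top, on 10 mm posts 34 mm before and behind. Knob centres lie at least 36 mm before or behind this point, so fingers fit on both sides of its middle
- cover_edge (a point): Middle of the cover's open front edge, at mid thickness; 90 mm in front of the cover's origin. Axes as the cover's
- unit: White stage heater unit, 180 (x) x 120 (y) x 40 mm, fixed to the desk, with an open pocket of 106 x 76 mm in its top; yaw within 0.5 rad of 0. Origin: centre of its underside; z up, x to its back. Black panel with a lit dot on its front (-x) face. Green 22 x 12 mm mark on its top at (-52, +46) mm, as on the cover
- bin: Open blue plastic parts bin, 180 (x) x 200 (y) x 60 mm high, walls 4 mm, loose, 0.6 kg. Origin: centre of its underside, axes along its sides
- cover_hole0 (a point): Centre of the cover's front left (beside the green mark) hole (13 mm wide) at its underside, at (-78, 46) mm (x, y) in the cover's frame
- unit_hole0 (a point): Mouth of the unit's front left (beside the green mark) threaded hole (6 mm wide), on its top 40 mm above the desk, at (-78, 46) mm in the unit's frame; belongs under cover_hole0
- cover_hole1 (a point): Centre of the cover's front right hole (13 mm wide) at its underside, at (-78, -46) mm (x, y) in the cover's frame
- unit_hole1 (a point): Mouth of the unit's front right threaded hole (6 mm wide), on its top 40 mm above the desk, at (-78, -46) mm in the unit's frame; belongs under cover_hole1
- cover_hole2 (a point): Centre of the cover's back right hole (13 mm wide) at its underside, at (78, -46) mm (x, y) in the cover's frame
- unit_hole2 (a point): Mouth of the unit's back right threaded hole (6 mm wide), on its top 40 mm above the desk, at (78, -46) mm in the unit's frame; belongs under cover_hole2
- cover_hole3 (a point): Centre of the cover's back left hole (13 mm wide) at its underside, at (78, 46) mm (x, y) in the cover's frame
- unit_hole3 (a point): Mouth of the unit's back left threaded hole (6 mm wide), on its top 40 mm above the desk, at (78, 46) mm in the unit's frame; belongs under cover_hole3
- knob0: Loose steel clamp knob standing on the cover: disc of 26 mm diameter, 14 mm high, with a black 12 mm stud 10 mm high on top; 35 to 70 g. Origin: centre of its underside. Smooth: it starts to slide when what it stands on leans 13 to 20 degrees
- knob1: Loose steel clamp knob standing on the cover: disc of 26 mm diameter, 14 mm high, with a black 12 mm stud 10 mm high on top; 35 to 70 g. Origin: centre of its underside. Smooth: it starts to slide when what it stands on leans 13 to 20 degrees
- knob2: Loose steel clamp knob standing on the cover: disc of 26 mm diameter, 14 mm high, with a black 12 mm stud 10 mm high on top; 35 to 70 g. Origin: centre of its underside. Smooth: it starts to slide when what it stands on leans 13 to 20 degrees
- eyepiece_a: Bystander, leave alone: steel and black eyepiece insert, 36 mm diameter, 44 mm high. Origin: centre of its underside
- eyepiece_b: Bystander, leave alone: second eyepiece insert, 36 mm diameter, 44 mm high. Origin: centre of its underside
- objective: Bystander, leave alone: brass objective, 28 mm diameter, 42 mm high. Origin: centre of its underside
- vial: Bystander, leave alone: amber vial, 28 mm diameter, 50 mm high. Origin: centre of its underside
- dish: Bystander, leave alone: glass dish, 88 mm diameter, 15 mm high. Origin: centre of its underside
- spray: Bystander, leave alone: foil-wrapped spray bottle, 64 mm diameter, 210 mm high. Origin: centre of its underside
- pencup: Bystander, leave alone: grey pen cup, 72 mm diameter, 95 mm high, pens to 150 mm. Origin: centre of its underside
- glasses: Bystander, leave alone: gold-rimmed spectacles standing open, about 125 x 130 x 41 mm; origin under the middle of the lenses, arms to +x
Not all that is in view belongs to the job. Leave any pink or red look-alike of the unit alone.

How it is judged:
On the way, in this order (a step that is already met when the one before it is completed fails the run):
1. the cover is held in the gripper and leans more than 10 degrees while all three knobs are still on it (angle between cover's own z axis and vertical above 0.17 rad and contact force between cover and the fingers above 2 N and x of knob0 in the frame of cover between -0.095 and 0.09 m and y of knob0 in the frame of cover between -0.06 and 0.06 m and z of knob0 in the frame of cover between 0 and 0.03 m and x of knob1 in the frame of cover between -0.095 and 0.09 m and y of knob1 in the frame of cover between -0.06 and 0.06 m and z of knob1 in the frame of cover between 0 and 0.03 m and x of knob2 in the frame of cover between -0.095 and 0.09 m and y of knob2 in the frame of cover between -0.06 and 0.06 m and z of knob2 in the frame of cover between 0 and 0.03 m).
2. all three knobs lie in the bin and the cover is still held (x of knob0 in the frame of bin between -0.09 and 0.09 m and y of knob0 in the frame of bin between -0.1 and 0.1 m and z of knob0 in the frame of bin between -0.005 and 0.045 m and x of knob1 in the frame of bin between -0.09 and 0.09 m and y of knob1 in the frame of bin between -0.1 and 0.1 m and z of knob1 in the frame of bin between -0.005 and 0.045 m and x of knob2 in the frame of bin between -0.09 and 0.09 m and y of knob2 in the frame of bin between -0.1 and 0.1 m and z of knob2 in the frame of bin between -0.005 and 0.045 m and contact force between cover and the fingers above 2 N), for 0.2 s.
At the end, for the whole second after the job is handed in: The three knobs lie at rest in the bin. The cover is held by the fingers, still (under 20 mm/s), level within 0.08 rad, touching neither unit, bin nor knobs, each of its four holes within 3.5 mm horizontally of its own threaded hole and its underside 5 to 30 mm above the unit's top (all of step 2 and linear speed of each of knob0, knob1, knob2 below 0.05 m/s and horizontal distance between cover_hole0 and unit_hole0 below 0.0035 m and height (world z) of cover_hole0 between 0.045 and 0.07 m and horizontal distance between cover_hole1 and unit_hole1 below 0.0035 m and height (world z) of cover_hole1 between 0.045 and 0.07 m and horizontal distance between cover_hole2 and unit_hole2 below 0.0035 m and height (world z) of cover_hole2 between 0.045 and 0.07 m and horizontal distance between cover_hole3 and unit_hole3 below 0.0035 m and height (world z) of cover_hole3 between 0.045 and 0.07 m and angle between cover's own z axis and vertical below 0.08 rad and linear speed of cover below 0.02 m/s and contact force between cover and unit below 0.1 N and contact force between cover and bin below 0.1 N and contact force between cover and knob0 below 0.1 N and contact force between cover and knob1 below 0.1 N and contact force between cover and knob2 below 0.1 N); the arm keeps its last pose, push and grip.
It fails at once if a bystander is moved more than 30 mm (distance of any of eyepiece_a, eyepiece_b, objective, vial, dish, spray, pencup, glasses from where it was at the start of the episode above 0.03 m).
It fails at once if the bin is shoved more than 40 mm (distance of bin from where it was at the start of the episode above 0.04 m).
It also fails if it takes over 72 s, if anything falls off the work surface, if the arm or the gripper's body presses on something with over 40 N, if the wrist force passes 120 N, or if a joint passes its speed limit or range.

ROBOT

A 7-joint arm with a two-finger parallel gripper is mounted at the origin on the work surface. World frame = base frame: x ahead of the robot, y to its left, z up, the work surface at z = 0. Lengths are in m, angles in rad, forces in N, time in s.
With the tool pointing down it reaches from about 0.4 to 0.85 m from the base axis. Payload 10.4 kg.
Tool frame: the origin (TCP) lies at the very end of the fingers, on their centre line; the grasp point (between the pads) lies 19 mm behind it (r.pinch_z is the distance from the TCP to the grasp point, in m); z points along the fingers, y is the line along which they close (so a half turn about z gives the same grasp; the last joint's range is limited). The gripper opens to 87 mm and grips with 3 to 60 N. Pads are 19 mm wide; open, the fingers measure 117 mm over their backs; the gripper's body (75 mm by 190 mm) begins 51 mm behind the grasp point.
Start: joints at [1.241, 0.332, -0.065, 1.46, 0.022, 1.35, -0.088], TCP at [0.189, -0.596, 0.223] pointing down, gripper open.
Joint ranges: [-2.6, 2.6], [-0.5, 2.12], [-1.47, 1.34], [0.16, 2.42], [-1.27, 4.41], [0.06, 2.06], [-2.6, 2.6]. Speed limits (rad/s): [2.22, 2.22, 2.79, 2.79, 3.14, 3.14, 3.14].

INTERFACE

Orientations are given as a unit quaternion [x, y, z, w].
In Python, from bench import r, camera gives the robot as it stands. The module is installed in compiled form; this text tells all that it offers.
- The arm moves only by the shell command python3 -m pendant 'ROWS' [FORCE]. ROWS is JSON, a list of rows, each an object with "dp": the shift along the tool's x, y, z as a fraction of full scale, a list of three; "rotation": the turn, a rotation vector about the tool's x, y, z as a fraction of full scale, a list of three; "jaw": the opening, from 0 (shut) to 1 (fully open). A call has 1 to 8 rows; each row is the pose to reach, as a shift and turn from the pose commanded when the call began, along the tool's axes at that moment, turning the shorter way round; what a row does not reach only later rows make up. Full scale, the value 1, is 0.15 m for a shift and 2 pi rad for a turn. A row lasts 1/8 s, in which the tool goes at most 62.5 mm and 10.7 degrees, less where a joint would pass 70% of its speed; a pose out of reach is approached as far as the arm can. A call with a number of a shift or a turn outside -1 to 1 is refused whole. A call with a gripper value outside its range is refused whole. The fingers move at their own pace and stop on an object; FORCE is the grip in N (left out, the last holds). Time passes only in rows, so rows that repeat a pose let the fingers close. It gives the time, the measured TCP pose, the force, the opening and the grip force at its end, in the units of the state.
- r.read_state(): the state, without advancing time (a new reading comes with each control period).
- camera(name): name is "scene" or "top" or "wrist"; returns a dict with "image" (400x640x3 uint8, red, green, blue), "z_map" (400x640 float32, m along the optical axis (not along the pixel's ray), 0 where there is no reading), "mtx" (3x3 intrinsics, pixels), "T" (4x4, takes a point from camera to world coordinates). Camera axes: x right, y down, z forward; pixel columns grow to the right and rows downward; lengths in m; the calibration is good to about 2 mm. A picture is of the moment at which its call begins.
- r.close_job(): hands the job in; it is judged then, once.
The state is a dict: "time": time; "joint_positions": joint angles; "joint_vel": joint speeds; "joint_torque": joint torques, N m; "ee_pos": TCP position; "eef_rot": TCP orientation; "ft_force": force on the tool from outside, world axes, zero at the start; "torque": the same for the moment, N m; "width": finger opening in m; "grip_force": force on a finger pad.
Only numpy, scipy, OpenCV 4.12 (cv2) and the standard library are available. Lean on these libraries where they do the work, as an engineer would, in place of code of your own. Each camera call takes 0.05 s, during which the arm holds its last target. There are 200 camera calls.

## Working session

There is one attempt and no reset: what is moved stays moved. The work goes in short steps, Python scripts to look and compute and a shell command to move; the robot and the scene stay as the last step left them, time stands still between calls to the robot, and variables do not carry over. Pictures are saved under pics/ and viewed, at most 13 in all, crops included, and the job is handed in when it is done.

```bash
mkdir -p pics
python3 - <<'E'
from bench import r,camera
import cv2,numpy as np
s=r.read_state();print({k:np.round(v,4).tolist() for k,v in s.items()},r.pinch_z)
for n in("scene","top"):
    c=camera(n);np.savez(n+'.npz',**c);cv2.imwrite(f'pics/{n}0.png',c['image'][:,:,::-1]);print(n,c['mtx'].round(1).tolist(),c['T'].round(3).tolist())
E
```

```text
{'time': 0.0, 'joint_positions': [1.2414, 0.3329, -0.0647, 1.4609, 0.0216, 1.3499, -0.0885], 'joint_vel': [-0.0014, 0.0009, -0.0017, 0.0001, 0.001, 0.0, -0.0006], 'joint_torque': [0.0003, -62.3247, 0.0249, -38.99, -0.0613, 0.0396, 0.0002], 'ee_pos': [0.1887, -0.5955, 0.2218], 'eef_rot': [0.9883, 0.1528, -0.0001, -0.0007], 'ft_force': [-0.3274, 0.2912, 0.2873], 'torque': [-0.0097, -0.0035, 0.0053], 'grip_force': 0.0, 'width': 0.0874} 0.0187
scene [[401.3, 0.0, 319.7], [0.0, 401.3, 201.8], [0.0, 0.0, 1.0]] [[-0.815, 0.427, -0.392, 1.041], [0.58, 0.598, -0.554, 0.81], [-0.002, -0.679, -0.734, 1.082], [0.0, 0.0, 0.0, 1.0]]
top [[365.2, 0.0, 320.3], [0.0, 365.2, 199.4], [0.0, 0.0, 1.0]] [[0.019, -0.997, 0.078, 0.418], [-1.0, -0.018, 0.006, 0.019], [-0.004, -0.078, -0.997, 1.2], [0.0, 0.0, 0.0, 1.0]]
```

View pics/top0.png

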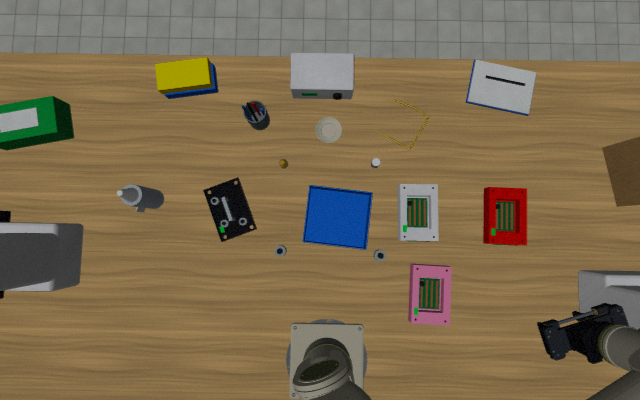

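View pics/scene0.png

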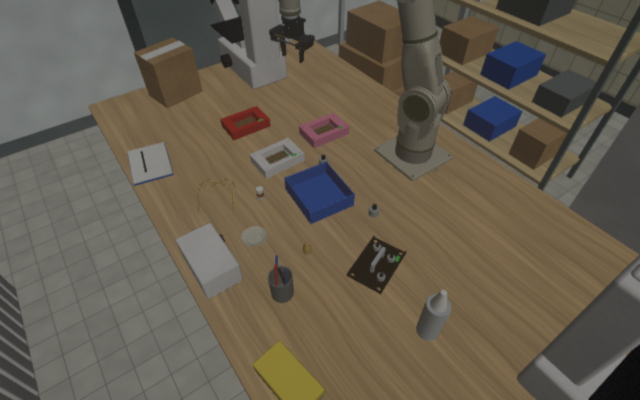

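Top view: candidates for the unit are white (419,213), red (505,216), pink (430,294) and the white box (322,75). The white one with a pocket and green mark fits the description. The cover is the black plate at (230,210), its green mark at (222,229) at the front left. The bin is at (338,217).

```bash
cat > h.py <<'E'
import numpy as np,cv2
from scipy.spatial.transform import Rotation as R
def ray(c,uv,z):
    uv=np.atleast_2d(uv).astype(float);d=np.c_[uv,np.ones(len(uv))]@np.linalg.inv(c['mtx']).T@c['T'][:3,:3].T
    o=c['T'][:3,3];return o+d*((z-o[2])/d[:,2])[:,None]
def blobs(m,amin=3):
    n,l,s,ce=cv2.connectedComponentsWithStats(m.astype(np.uint8));return [(ce[i],s[i],l==i) for i in range(1,n) if s[i][4]>=amin]
def cloud(c):
    v,u=np.mgrid[:400,:640];z=c['z_map'];K=c['mtx']
    p=np.stack([(u-K[0,2])/K[0,0]*z,(v-K[1,2])/K[1,1]*z,z],-1);return p@c['T'][:3,:3].T+c['T'][:3,3]
def grab(n):
    from bench import camera
    return camera(n)
E
python3 - <<'E'
from h import *
c=dict(np.load('top.npz'));im=c['image'].astype(int);h=cv2.cvtColor(c['image'],cv2.COLOR_RGB2HSV)
def rect(m,z,n):
    cs,_=cv2.findContours(m.astype(np.uint8),0,1);k=max(cs,key=cv2.contourArea)
    P=ray(c,k[:,0,:],z)[:,:2];b=cv2.minAreaRect((P*1000).astype(np.float32));print(n,b,cv2.boxPoints(b).round().tolist())
def win(m,x0,x1,y0,y1):
    w=np.zeros_like(m);w[y0:y1,x0:x1]=1;return m&w
v=h[:,:,2];s=h[:,:,1]
black=win(v<50,190,270,165,255);rect(cv2.morphologyEx(black.astype(np.uint8),cv2.MORPH_CLOSE,np.ones((5,5))),.012,'cover')
white=win((v>120)&(s<60),390,450,170,255);rect(white,.04,'unit')
blue=win((h[:,:,0]>100)&(h[:,:,0]<130)&(s>150),290,385,170,260);rect(blue,.06,'bin')
g=(h[:,:,0]>50)&(h[:,:,0]<70)&(s>180)
for ce,st,_ in blobs(g):print('green',ce.round(1),st[4],ray(c,ce,.005).round(3)[:, :2],ray(c,ce,.04).round(3)[:,:2])
for n,u,z in [('eyeA',(280,250),.044),('eyeB',(380,255),.044),('obj',(283,163),.042),('vial',(376,162),.05),('spray',(122,194),.21),('pen',(250,105),.1),('glass',(405,140),.04),('dish',(328,130),.01)]:print(n,ray(c,u,z).round(3))
for u in [(214,200),(225,222),(242,221)]:print('knob',ray(c,u,.025).round(3))
z=cv2.resize(c['image'][160:270,185:275,::-1],None,fx=5,fy=5,interpolation=2)
z2=cv2.resize(c['image'][160:270,395:445,::-1],None,fx=5,fy=5,interpolation=2)
cv2.imwrite('pics/crop.png',np.hstack([z,z2]))
E
```

```text
cover ((474.2554931640625, 321.82232666015625), (179.22280883789062, 119.65100860595703), 21.49862289428711) [[369.0, 345.0], [413.0, 233.0], [580.0, 299.0], [536.0, 410.0]]
unit ((475.26483154296875, -285.7567443847656), (177.90582275390625, 124.8777847290039), 1.042776346206665) [[385.0, -225.0], [387.0, -350.0], [565.0, -347.0], [563.0, -222.0]]
bin ((454.83685302734375, -28.224143981933594), (198.4917449951172, 178.24981689453125), 84.29501342773438) [[356.0, -118.0], [534.0, -136.0], [553.0, 62.0], [376.0, 79.0]]
green [ 46.4 129.3] 718 [[0.73  0.946]] [[0.721 0.919]]
green [42.7 99. ] 3 [[0.834 0.967]] [[0.822 0.939]]
green [47.7 98.7] 3 [[0.835 0.95 ]] [[0.823 0.923]]
green [ 27.  104.3] 3 [[0.815 1.019]] [[0.803 0.989]]
green [ 38. 105.] 3 [[0.813 0.981]] [[0.801 0.953]]
green [  9. 107.] 3 [[0.804 1.079]] [[0.793 1.048]]
green [ 30. 107.] 3 [[0.806 1.008]] [[0.794 0.979]]
green [  2.1 110.6] 7 [[0.792 1.101]] [[0.781 1.069]]
green [ 13.7 109.7] 3 [[0.795 1.062]] [[0.784 1.032]]
green [ 19.7 108.7] 3 [[0.799 1.042]] [[0.788 1.012]]
green [ 51.  117.7] 3 [[0.77  0.934]] [[0.76
[... 339 characters left out ...]
 [ 37.  133.3] 3 [[0.716 0.977]] [[0.707 0.949]]
green [404.2 228. ] 20 [[ 0.424 -0.249]] [[ 0.423 -0.241]]
green [221.4 229.5] 27 [[0.407 0.347]] [[0.408 0.338]]
green [493.  231.5] 18 [[ 0.417 -0.538]] [[ 0.417 -0.521]]
green [415.6 310.6] 20 [[ 0.16  -0.286]] [[ 0.168 -0.277]]
green [590. 325.] 3 [[ 0.126 -0.841]] [[ 0.135 -0.816]]
green [573.3 339.3] 3 [[ 0.081 -0.786]] [[ 0.091 -0.763]]
eyeA [[0.347 0.15  0.044]]
eyeB [[ 0.337 -0.165  0.044]]
obj [[0.624 0.148 0.042]]
vial [[ 0.631 -0.149  0.05 ]]
spray [[0.501 0.566 0.21 ]]
pen [[0.793 0.248 0.1  ]]
glass [[ 0.706 -0.244  0.04 ]]
dish [[0.743 0.005 0.01 ]]
knob [[0.502 0.369 0.025]]
knob [[0.432 0.331 0.025]]
knob [[0.436 0.276 0.025]]
```

View pics/crop.png

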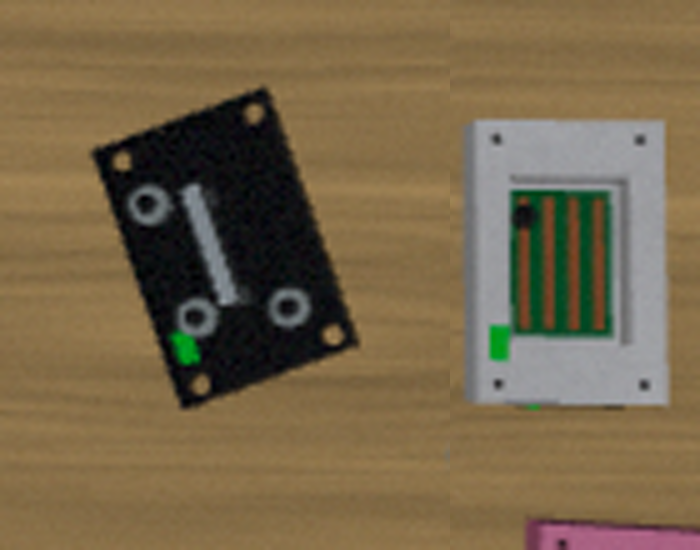

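The crop shows the cover with its handle, three knobs (one back left, two in front) and its green mark front left. It also shows the white unit with four holes and its green mark front left, so the choice is confirmed. I'll go over the unit first for a close wrist view.

```bash
cat >> h.py <<'E'
def goal(*gs):
    """gs: (x,y,z,yaw,lean) TCP targets -> dp/rotation fractions relative to present pose"""
    from bench import r
    s=r.read_state();p=np.array(s['ee_pos']);A=R.from_quat(s['eef_rot'])
    e=(A*R.from_euler('x',-np.pi)).as_euler('ZYX');print('now',p.round(4),'yaw,lean,roll',np.round([e[0],-e[1],e[2]],4),'w',s['width'],'t',s['time'],'j',np.round(s['joint_positions'],2))
    for g in gs:
        B=R.from_euler('ZYX',[g[3],-g[4],0])*R.from_euler('x',np.pi)
        print(g,'dp',(A.inv().apply(np.array(g[:3])-p)/.15).round(3),'rot',((A.inv()*B).as_rotvec()/2/np.pi).round(4))
E
D='[{"dp":[0.813,-0.464,-0.067],"rotation":[0,0,0],"jaw":1},{"dp":[0.813,-0.464,-0.067],"rotation":[0,0,0],"jaw":1},{"dp":[0.813,-0.464,-0.067],"rotation":[0,0,0],"jaw":1},{"dp":[0.813,-0.464,-0.067],"rotation":[0,0,0],"jaw":1}]'
python3 -m pendant '[{"dp":[0.813,-0.464,-0.067],"rotation":[0,0,0],"jaw":1},{"dp":[0.813,-0.464,-0.067],"rotation":[0,0,0],"jaw":1},{"dp":[0.813,-0.464,-0.067],"rotation":[0,0,0],"jaw":1},{"dp":[0.813,-0.464,-0.067],"rotation":[0,0,0],"jaw":1}]'
python3 -m pendant '[{"dp":[0.813,-0.464,-0.067],"rotation":[0,0,0],"jaw":1},{"dp":[0.813,-0.464,-0.067],"rotation":[0,0,0],"jaw":1},{"dp":[0.813,-0.464,-0.067],"rotation":[0,0,0],"jaw":1},{"dp":[0.813,-0.464,-0.067],"rotation":[0,0,0],"jaw":1}]'
python3 -m pendant '[{"dp":[0.813,-0.464,-0.067],"rotation":[0,0,0],"jaw":1},{"dp":[0.813,-0.464,-0.067],"rotation":[0,0,0],"jaw":1},{"dp":[0.813,-0.464,-0.067],"rotation":[0,0,0],"jaw":1},{"dp":[0.813,-0.464,-0.067],"rotation":[0,0,0],"jaw":1},{"dp":[0.813,-0.464,-0.067],"rotation":[0,0,0],"jaw":1}]'
python3 - <<'E'
from h import *
c=grab('wrist');np.savez('wu.npz',**c);cv2.imwrite('pics/wu.png',c['image'][:,:,::-1]);print(c['mtx'].round(1).tolist(),c['T'].round(3).tolist())
goal((.474,.322,.13,.375,0))
E
```

```text
time: 0.6
ee_pos: [0.2846, -0.4922, 0.2326]
eef_rot: [0.988, 0.154, -0.0, 0.0]
ft_force: [-0.9, 0.7, 0.1]
width: 0.0872
grip_force: 0.0
time: 1.1
ee_pos: [0.3786, -0.3904, 0.2424]
eef_rot: [0.988, 0.153, -0.0, 0.0]
ft_force: [-0.7, -0.7, -0.4]
width: 0.0872
grip_force: 0.0
time: 1.72
ee_pos: [0.4726, -0.2892, 0.2523]
eef_rot: [0.989, 0.151, -0.001, 0.0]
ft_force: [-0.5, -0.4, -1.1]
width: 0.0872
grip_force: 0.0
[[293.3, 0.0, 318.1], [0.0, 293.3, 203.1], [0.0, 0.0, 1.0]] [[0.298, -0.924, -0.24, 0.538], [-0.955, -0.288, -0.075, -0.27], [-0.0, 0.252, -0.968, 0.415], [0.0, 0.0, 0.0, 1.0]]
now [ 0.4728 -0.2889  0.2524] yaw,lean,roll [ 3.027e-01 -1.000e-03 -2.000e-04] w 0.08733433553636089 t 1.775 j [ 0.77  0.18 -0.35  1.59  0.06  1.38 -0.85]
(0.474, 0.322, 0.13, 0.375, 0) dp [ 1.223 -3.885  0.814] rot [ 0.      0.0002 -0.0115]
```

View pics/wu.png

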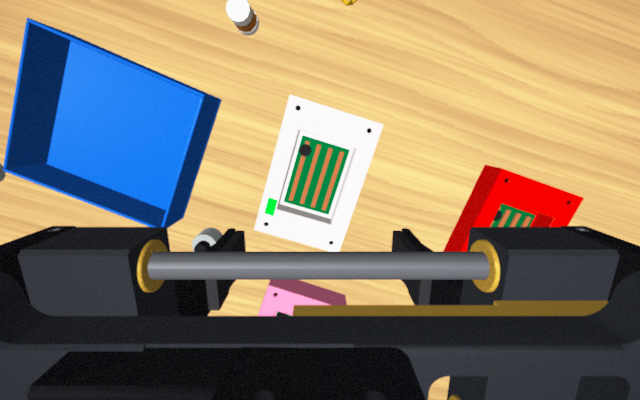

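The wrist view shows the white unit whole, with holes near (298,107), (369,130), (331,243), (266,224) and its mark at (271,206). The bin is at the left, red at the right, pink below.

```bash
cat >> h.py <<'E'
H=np.array([[-78,46],[-78,-46],[78,-46],[78,46.]])/1000
def fit2(P,M=H):
    a=P.mean(0);b=M.mean(0);X=P-a;Y=M-b
    t=np.arctan2((Y[:,0]*X[:,1]-Y[:,1]*X[:,0]).sum(),(X*Y).sum())
    Rm=np.array([[np.cos(t),-np.sin(t)],[np.sin(t),np.cos(t)]]);o=a-Rm@b
    return o,t,(X-Y@Rm.T)
E
python3 - <<'E'
from h import *
c=dict(np.load('wu.npz'));g=cv2.cvtColor(c['image'],cv2.COLOR_RGB2GRAY).astype(float)
P=[]
for u,v in [(266,224),(331,243),(369,130),(298,107)]:
    w=g[v-5:v+6,u-5:u+6];k=np.clip(w.max()*.8-w,0,None);yy,xx=np.mgrid[v-5:v+6,u-5:u+6]
    P.append([(k*xx).sum()/k.sum(),(k*yy).sum()/k.sum()])
print(np.round(P,1));o,t,e=fit2(ray(c,P,.04)[:,:2]);print('unit',o.round(4),t.round(4),(e*1000).round(1).tolist())
E
python3 -m pendant '[{"dp":[0.306,-0.97,0],"rotation":[0,0,0],"jaw":1},{"dp":[0.306,-0.97,0],"rotation":[0,0,0],"jaw":1},{"dp":[0.306,-0.97,0],"rotation":[0,0,0],"jaw":1},{"dp":[0.306,-0.97,0],"rotation":[0,0,0],"jaw":1}]'
python3 -m pendant '[{"dp":[0.306,-0.97,0],"rotation":[0,0,0],"jaw":1},{"dp":[0.306,-0.97,0],"rotation":[0,0,0],"jaw":1},{"dp":[0.306,-0.97,0],"rotation":[0,0,0],"jaw":1},{"dp":[0.306,-0.97,0],"rotation":[0,0,0],"jaw":1}]'
python3 -m pendant '[{"dp":[0.306,-0.97,0],"rotation":[0,0,0],"jaw":1},{"dp":[0.306,-0.97,0],"rotation":[0,0,0],"jaw":1},{"dp":[0.306,-0.97,0],"rotation":[0,0,0],"jaw":1},{"dp":[0.306,-0.97,0],"rotation":[0,0,0],"jaw":1}]'
python3 -m pendant '[{"dp":[0.306,-0.97,0],"rotation":[0,0,-0.0115],"jaw":1},{"dp":[0.306,-0.97,0],"rotation":[0,0,-0.0115],"jaw":1},{"dp":[0.306,-0.97,0],"rotation":[0,0,-0.0115],"jaw":1},{"dp":[0.306,-0.97,0],"rotation":[0,0,-0.0115],"jaw":1},{"dp":[0.306,-0.97,0],"rotation":[0,0,-0.0115],"jaw":1},{"dp":[0.306,-0.97,0],"rotation":[0,0,-0.0115],"jaw":1}]'
python3 - <<'E'
from h import *
c=grab('wrist');np.savez('wc.npz',**c);cv2.imwrite('pics/wc.png',c['image'][:,:,::-1]);print(c['T'].round(3).tolist())
goal((.474,.322,.13,.375,0))
E
```

```text
[[265.7 223.6]
 [330.7 242.2]
 [368.7 130.2]
 [297.6 107.5]]
unit [ 0.4744 -0.2856] 0.0057 [[0.2, -0.2], [0.3, 0.2], [-0.3, 0.2], [-0.3, -0.2]]
time: 2.28
ee_pos: [0.474, -0.1331, 0.253]
eef_rot: [0.988, 0.153, 0.0, 0.0]
ft_force: [0.9, -1.4, -0.0]
width: 0.087
grip_force: 0.0
time: 2.78
ee_pos: [0.4743, 0.0188, 0.2528]
eef_rot: [0.988, 0.153, 0.0, 0.0]
ft_force: [0.5, -0.9, 0.5]
width: 0.0871
grip_force: 0.0
time: 3.28
ee_pos: [0.4745, 0.1709, 0.2524]
eef_rot: [0.988, 0.153, -0.0, -0.0]
ft_force: [0.5, 0.1, 0.1]
width: 0.0873
grip_force: 0.0
time: 4.03
ee_pos: [0.4749, 0.3216, 0.2526]
eef_rot: [0.982, 0.187, 0.0, 0.001]
ft_force: [0.2, -0.7, 0.2]
width: 0.0873
grip_force: 0.0
[[0.367, -0.901, -0.233, 0.538], [-0.93, -0.355, -0.093, 0.346], [0.001, 0.25, -0.968, 0.415], [0.0, 0.0, 0.0, 1.0]]
now [0.4747 0.3221 0.2528] yaw,lean,roll [ 3.763e-01  3.000e-04 -1.100e-03] w 0.08683136449685054 t 4.075 j [ 0.02  0.31 -0.85  1.52  0.24  1.42 -2.04]
(0.474, 0.322, 0.13, 0.375, 0) dp [-0.005 -0.002  0.818] rot [ 0.0002 -0.      0.0002]
```

View pics/wc.png

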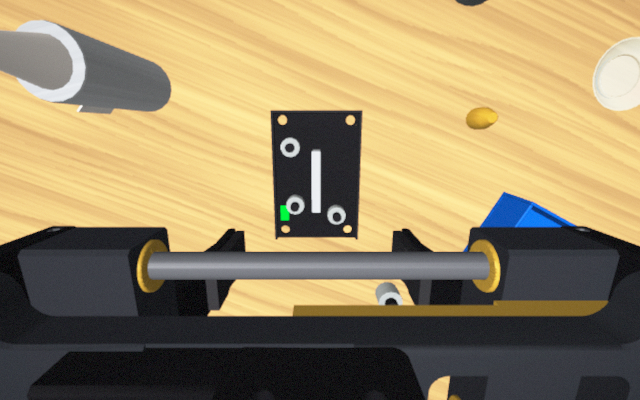

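The cover sits at (316,175) with holes near (283,120), (350,120), (348,229), (286,229), the mark front left at (285,213), and the bar from (316,150) to (316,212).

Run:
```python
from h import *
c=dict(np.load('wc.npz'));g=cv2.cvtColor(c['image'],cv2.COLOR_RGB2GRAY).astype(float)
P=[]
for u,v in [(286,229),(348,229),(350,120),(283,120)]:
    w=g[v-6:v+7,u-6:u+7];k=np.clip(w-w.max()*.5,0,None);k*=cv2.circle(np.zeros((13,13)),(6,6),6,1,-1);yy,xx=np.mgrid[v-6:v+7,u-6:u+7]
    P.append([(k*xx).sum()/k.sum(),(k*yy).sum()/k.sum()])
print(np.round(P,1));o,t,e=fit2(ray(c,P,.0025)[:,:2]);print('cover',o.round(4),t.round(4),(e*1000).round(1).tolist())
h=cv2.cvtColor(c['image'],cv2.COLOR_RGB2HSV)
m=np.zeros(g.shape,bool);m[145:218,308:324]=g[145:218,308:324]>150
b=[x for x in blobs(m,100)][0];print('bar',b[0],b[1],ray(c,b[0],.048).round(4))
q=ray(c,[(290,147),(295,205),(337,215)],.029)[:,:2];print('knobs',((q-o)@np.array([[np.cos(t),-np.sin(t)],[np.sin(t),np.cos(t)]])).round(3).tolist())
goal((*o,.10,t,0),(*o,.03,t,0))
```

```text
[[285.1 228.8]
 [347.1 228.6]
 [350.  119.7]
 [282.1 119.6]]
cover [0.4738 0.323 ] 0.3747 [[-0.1, 0.0], [0.1, 0.0], [-0.0, -0.0], [0.0, -0.1]]
bar [315.59277504 180.76847291] [311 150  10  63 609] [[0.4758 0.3242 0.048 ]]
knobs [[0.043, 0.034], [-0.035, 0.029], [-0.049, -0.029]]
now [0.4747 0.3221 0.2528] yaw,lean,roll [ 3.763e-01  3.000e-04 -1.100e-03] w 0.08683136449685054 t 4.075 j [ 0.02  0.31 -0.85  1.52  0.24  1.42 -2.04]
(np.float64(0.47379782952837884), np.float64(0.32301026861687704), 0.1, np.float64(0.3747031309064279), 0) dp [-0.004 -0.009  1.018] rot [ 0.0002 -0.      0.0003]
(np.float64(0.47379782952837884), np.float64(0.32301026861687704), 0.03, np.float64(0.3747031309064279), 0) dp [-0.004 -0.01   1.485] rot [ 0.0002 -0.      0.0003]
```

```bash
python3 -m pendant '[{"dp":[-0.004,-0.009,0.4],"rotation":[0,0,0],"jaw":1},{"dp":[-0.004,-0.009,0.8],"rotation":[0,0,0],"jaw":1},{"dp":[-0.004,-0.009,0.98],"rotation":[0,0,0],"jaw":1},{"dp":[-0.004,-0.009,0.98],"rotation":[0,0,0],"jaw":1}]'
python3 -m pendant '[{"dp":[0,0,0.15],"rotation":[0,0,0],"jaw":1},{"dp":[0,0,0.3],"rotation":[0,0,0],"jaw":1},{"dp":[0,0,0.45],"rotation":[0,0,0],"jaw":1},{"dp":[0,0,0.507],"rotation":[0,0,0],"jaw":1},{"dp":[0,0,0.507],"rotation":[0,0,0],"jaw":1}]'
python3 - <<'E'
from h import *
goal((.4738,.323,.0295,.3747,0))
c=grab('wrist');cv2.imwrite('pics/wg.png',c['image'][:,:,::-1])
E
```

```text
time: 4.58
ee_pos: [0.4721, 0.3233, 0.1041]
eef_rot: [0.982, 0.188, -0.002, 0.001]
ft_force: [0.0, 0.9, 0.5]
width: 0.087
grip_force: 0.0
time: 5.2
ee_pos: [0.4733, 0.3251, 0.0306]
eef_rot: [0.982, 0.188, 0.0, -0.0]
ft_force: [-0.9, 0.2, -0.1]
width: 0.087
grip_force: 0.0
now [0.4733 0.3251 0.0306] yaw,lean,roll [ 0.3787  0.0009 -0.    ] w 0.08698612465751937 t 5.2 j [-0.06  0.53 -0.77  1.76  0.42  1.02 -2.18]
(0.4738, 0.323, 0.0295, 0.3747, 0) dp [-0.002  0.014  0.007] rot [ 0.     -0.0001  0.0006]
```

View pics/wg.png

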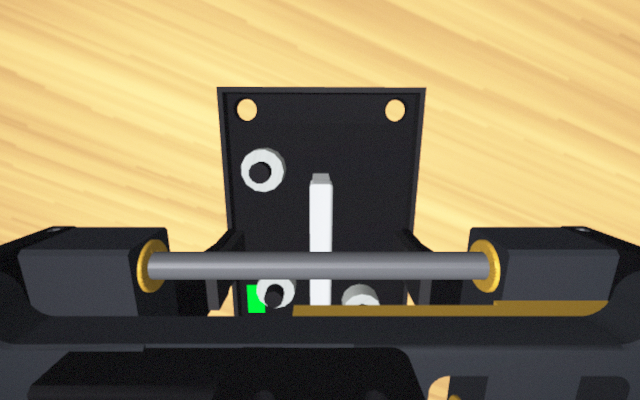

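The bar lies between the fingers (column 320, between pads at 235 and 410), and the knobs are clear. I'll close and lift gently.

```bash
python3 -m pendant '[{"dp":[0,0.014,0.007],"rotation":[0,0,0.0006],"jaw":0.6},{"dp":[0,0.014,0.007],"rotation":[0,0,0.0006],"jaw":0.4},{"dp":[0,0.014,0.007],"rotation":[0,0,0.0006],"jaw":0.2},{"dp":[0,0.014,0.007],"rotation":[0,0,0.0006],"jaw":0},{"dp":[0,0.014,0.007],"rotation":[0,0,0.0006],"jaw":0},{"dp":[0,0.014,0.007],"rotation":[0,0,0.0006],"jaw":0},{"dp":[0,0.014,0.007],"rotation":[0,0,0.0006],"jaw":0}]' 55
python3 -m pendant '[{"dp":[0,0,-0.02],"rotation":[0,0,0],"jaw":0},{"dp":[0,0,-0.06],"rotation":[0,0,0],"jaw":0},{"dp":[0,0,-0.15],"rotation":[0,0,0],"jaw":0},{"dp":[0,0,-0.3],"rotation":[0,0,0],"jaw":0},{"dp":[0,0,-0.45],"rotation":[0,0,0],"jaw":0},{"dp":[0,0,-0.55],"rotation":[0,0,0],"jaw":0},{"dp":[0,0,-0.6],"rotation":[0,0,0],"jaw":0},{"dp":[0,0,-0.6],"rotation":[0,0,0],"jaw":0}]'
python3 - <<'E'
from h import *
goal((.55,-.01,.175,0,0),(.55,-.01,.175,-.1,0))
c=grab('wrist');np.savez('wl.npz',**c);cv2.imwrite('pics/wl.png',c['image'][:,:,::-1])
E
```

```text
time: 6.12
ee_pos: [0.4735, 0.323, 0.0286]
eef_rot: [0.982, 0.187, -0.0, 0.0]
ft_force: [-0.4, -0.3, 0.4]
width: 0.0248
grip_force: 0.0
time: 7.12
ee_pos: [0.4735, 0.323, 0.1187]
eef_rot: [0.982, 0.187, 0.0, 0.0]
ft_force: [-0.4, 0.4, -5.5]
width: 0.012
grip_force: 55.0
now [0.4735 0.323  0.1187] yaw,lean,roll [ 3.752e-01  3.000e-04 -2.000e-04] w 0.012041147505259272 t 7.125 j [-0.01  0.42 -0.82  1.69  0.33  1.17 -2.11]
(0.55, -0.01, 0.175, 0, 0) dp [-0.339  2.252 -0.375] rot [ 0.     -0.0001  0.0597]
(0.55, -0.01, 0.175, -0.1, 0) dp [-0.339  2.252 -0.375] rot [ 0.     -0.0001  0.0756]
```

View pics/wl.png

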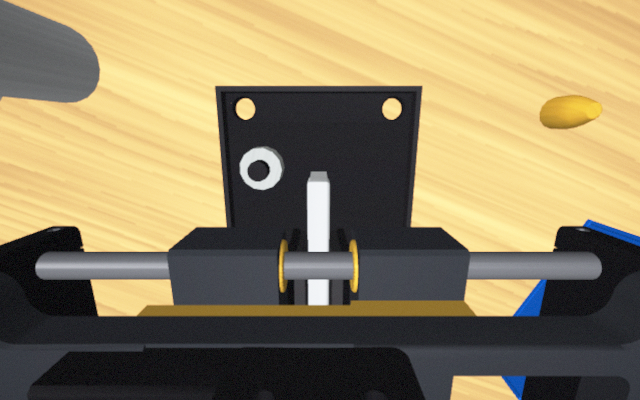

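The cover is lifted level with the back knob still on it at (261,168). Next I'll carry it gently to the bin.

```bash
python3 -m pendant '[{"dp":[-0.005,0.03,-0.006],"rotation":[0,0,0],"jaw":0},{"dp":[-0.015,0.09,-0.018],"rotation":[0,0,0],"jaw":0},{"dp":[-0.031,0.19,-0.038],"rotation":[0,0,0],"jaw":0},{"dp":[-0.05,0.31,-0.062],"rotation":[0,0,0],"jaw":0},{"dp":[-0.07,0.43,-0.086],"rotation":[0,0,0],"jaw":0},{"dp":[-0.09,0.55,-0.11],"rotation":[0,0,0],"jaw":0},{"dp":[-0.109,0.67,-0.134],"rotation":[0,0,0],"jaw":0},{"dp":[-0.129,0.79,-0.158],"rotation":[0,0,0],"jaw":0}]'
python3 -m pendant '[{"dp":[-0.018,0.11,-0.022],"rotation":[0,0,0],"jaw":0},{"dp":[-0.034,0.21,-0.042],"rotation":[0,0,0],"jaw":0},{"dp":[-0.05,0.31,-0.062],"rotation":[0,0,0],"jaw":0},{"dp":[-0.067,0.41,-0.082],"rotation":[0,0,0],"jaw":0},{"dp":[-0.083,0.51,-0.102],"rotation":[0,0,0],"jaw":0},{"dp":[-0.1,0.61,-0.122],"rotation":[0,0,0],"jaw":0},{"dp":[-0.115,0.7,-0.14],"rotation":[0,0,0],"jaw":0},{"dp":[-0.129,0.79,-0.158],"rotation":[0,0,0],"jaw":0}]'
python3 -m pendant '[{"dp":[-0.018,0.11,-0.022],"rotation":[0,0,0],"jaw":0},{"dp":[-0.036,0.22,-0.044],"rotation":[0,0,0],"jaw":0},{"dp":[-0.055,0.34,-0.068],"rotation":[0,0,0],"jaw":0},{"dp":[-0.075,0.46,-0.092],"rotation":[0,0,0],"jaw":0},{"dp":[-0.093,0.57,-0.114],"rotation":[0,0,0],"jaw":0},{"dp":[-0.109,0.67,-0.134],"rotation":[0,0,0],"jaw":0},{"dp":[-0.121,0.74,-0.148],"rotation":[0,0,0],"jaw":0},{"dp":[-0.129,0.79,-0.158],"rotation":[0,0,0],"jaw":0}]'
python3 -m pendant '[{"dp":[0,0,0],"rotation":[0,0,0.003],"jaw":0},{"dp":[0,0,0],"rotation":[0,0,0.01],"jaw":0},{"dp":[0,0,0],"rotation":[0,0,0.02],"jaw":0},{"dp":[0,0,0],"rotation":[0,0,0.032],"jaw":0},{"dp":[0,0,0],"rotation":[0,0,0.043],"jaw":0},{"dp":[0,0,0],"rotation":[0,0,0.052],"jaw":0},{"dp":[0,0,0],"rotation":[0,0,0.058],"jaw":0},{"dp":[0,0,0],"rotation":[0,0,0.0597],"jaw":0}]'
python3 - <<'E'
from h import *
goal((.55,-.03,.17,0,.2),(.55,-.03,.158,0,.32),(.55,-.03,.155,0,.5),(.55,-.03,.155,0,.65))
c=grab('scene');im=c['image'][:,:,::-1];w=grab('wrist')['image'][:,:,::-1]
cv2.imwrite('pics/br.png',np.hstack([cv2.resize(im[100:260,250:410],(400,400),interpolation=2),cv2.resize(w[60:380,160:480],(400,400))]))
E
```

```text
time: 8.18
ee_pos: [0.4992, 0.2038, 0.1425]
eef_rot: [0.983, 0.186, 0.0, 0.0]
ft_force: [-0.1, 0.6, -5.6]
width: 0.0117
grip_force: 55.0
time: 9.18
ee_pos: [0.5245, 0.0875, 0.1662]
eef_rot: [0.982, 0.187, 0.0, 0.0]
ft_force: [0.2, 0.2, -5.8]
width: 0.0116
grip_force: 55.0
time: 10.18
ee_pos: [0.5499, -0.0295, 0.1898]
eef_rot: [0.982, 0.187, -0.0, -0.0]
ft_force: [-0.1, 0.1, -5.6]
width: 0.0114
grip_force: 55.0
time: 11.18
ee_pos: [0.5497, -0.0285, 0.1897]
eef_rot: [1.0, 0.0, -0.0, -0.0]
ft_force: [-1.0, -0.6, -4.9]
width: 0.0117
grip_force: 55.0
now [ 0.5497 -0.0285  0.1897] yaw,lean,roll [ 0.0003 -0.0001  0.    ] w 0.011677017981059232 t 11.175 j [ 0.52  0.25 -0.64  1.68  0.16  1.26 -1.72]
(0.55, -0.03, 0.17, 0, 0.2) dp [0.002 0.01  0.131] rot [-0.      0.0318  0.    ]
(0.55, -0.03, 0.158, 0, 0.32) dp [0.002 0.01  0.211] rot [-0.      0.0509  0.    ]
(0.55, -0.03, 0.155, 0, 0.5) dp [0.002 0.01  0.231] rot [-0.      0.0796  0.    ]
(0.55, -0.03, 0.155, 0, 0.65) dp [0.002 0.01  0.231] rot [-0.      0.1035  0.    ]
```

View pics/br.png

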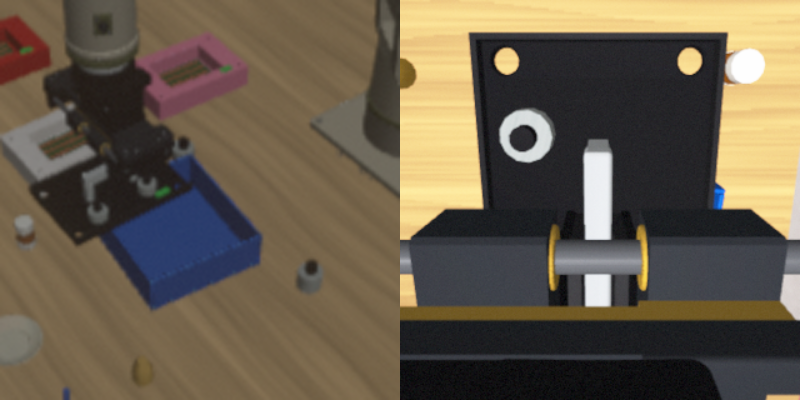

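The left half shows the cover over the bin's back part, its open edge towards the bin and the front knobs on it. The right half shows the back knob still at (525,135). I'll tip it now.

```bash
python3 -m pendant '[{"dp":[0,0.003,0.03],"rotation":[0,0.002,0],"jaw":0},{"dp":[0,0.006,0.08],"rotation":[0,0.006,0],"jaw":0},{"dp":[0,0.01,0.13],"rotation":[0,0.011,0],"jaw":0},{"dp":[0,0.01,0.18],"rotation":[0,0.016,0],"jaw":0},{"dp":[0,0.01,0.23],"rotation":[0,0.021,0],"jaw":0},{"dp":[0,0.01,0.27],"rotation":[0,0.026,0],"jaw":0},{"dp":[0,0.01,0.29],"rotation":[0,0.03,0],"jaw":0},{"dp":[0,0.01,0.298],"rotation":[0,0.032,0],"jaw":0}]'
python3 -m pendant '[{"dp":[0,0,0],"rotation":[0,0.005,0],"jaw":0},{"dp":[0,0,0],"rotation":[0,0.01,0],"jaw":0},{"dp":[0,0,0],"rotation":[0,0.015,0],"jaw":0},{"dp":[0,0,0],"rotation":[0,0.02,0],"jaw":0},{"dp":[0,0,0],"rotation":[0,0.025,0],"jaw":0},{"dp":[0,0,0],"rotation":[0,0.03,0],"jaw":0},{"dp":[0,0,0],"rotation":[0,0.035,0],"jaw":0},{"dp":[0,0,0],"rotation":[0,0.04,0],"jaw":0}]'
python3 -m pendant '[{"dp":[0,0,0],"rotation":[0,0.004,0],"jaw":0},{"dp":[0,0,0],"rotation":[0,0.008,0],"jaw":0},{"dp":[0,0,0],"rotation":[0,0.012,0],"jaw":0},{"dp":[0,0,0],"rotation":[0,0.016,0],"jaw":0},{"dp":[0,0,0],"rotation":[0,0.016,0],"jaw":0},{"dp":[0,0,0],"rotation":[0,0.016,0],"jaw":0},{"dp":[0,0,0],"rotation":[0,0.016,0],"jaw":0},{"dp":[0,0,0],"rotation":[0,0.016,0],"jaw":0}]'
python3 - <<'E'
from h import *
goal((.55,-.03,.25,0,0))
c=grab('scene');im=c['image'][:,:,::-1];w=grab('wrist')['image'][:,:,::-1]
cv2.imwrite('pics/tp.png',np.hstack([cv2.resize(im[100:260,250:410],(400,400),interpolation=2),cv2.resize(w[60:380,160:480],(400,400))]))
E
```

```text
time: 12.28
ee_pos: [0.5491, -0.0306, 0.1445]
eef_rot: [0.995, 0.0, 0.1, 0.0]
ft_force: [0.3, -0.0, -5.5]
width: 0.0119
grip_force: 55.0
time: 13.28
ee_pos: [0.5494, -0.0304, 0.1448]
eef_rot: [0.974, 0.0, 0.224, 0.0]
ft_force: [-0.1, 0.1, -4.7]
width: 0.0116
grip_force: 55.0
time: 14.28
ee_pos: [0.55, -0.0304, 0.1452]
eef_rot: [0.962, 0.0, 0.273, -0.0]
ft_force: [0.2, -0.3, -3.9]
width: 0.0116
grip_force: 55.0
now [ 0.55   -0.0304  0.1452] yaw,lean,roll [2.000e-04 5.532e-01 0.000e+00] w 0.011620805532676142 t 14.275 j [ 0.63 -0.1  -0.64  2.22 -0.12  0.46 -1.5 ]
(0.55, -0.03, 0.25, 0, 0) dp [ 0.367 -0.003 -0.594] rot [-0.     -0.0881  0.    ]
```

View pics/tp.png

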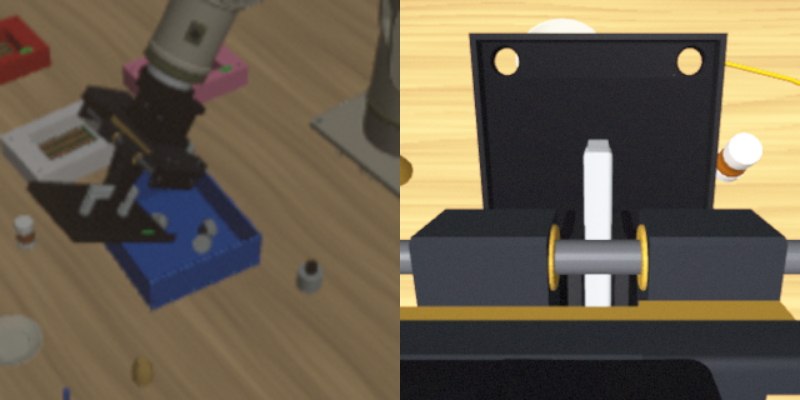

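Two knobs show in the bin at (207,228) and (200,243), a third near (160,220), and the cover looks empty. Next: raise, level and check from above.

```bash
python3 -m pendant '[{"dp":[0.06,0,-0.1],"rotation":[0,-0.005,0],"jaw":0},{"dp":[0.12,0,-0.2],"rotation":[0,-0.02,0],"jaw":0},{"dp":[0.18,0,-0.3],"rotation":[0,-0.035,0],"jaw":0},{"dp":[0.25,0,-0.4],"rotation":[0,-0.05,0],"jaw":0},{"dp":[0.31,0,-0.5],"rotation":[0,-0.065,0],"jaw":0},{"dp":[0.367,0,-0.594],"rotation":[0,-0.08,0],"jaw":0},{"dp":[0.367,0,-0.594],"rotation":[0,-0.0881,0],"jaw":0},{"dp":[0.367,0,-0.594],"rotation":[0,-0.0881,0],"jaw":0}]'
python3 -m pendant '[{"dp":[-0.1,0.2,0],"rotation":[0,0,0],"jaw":0},{"dp":[-0.2,0.4,0],"rotation":[0,0,0],"jaw":0},{"dp":[-0.3,0.6,0],"rotation":[0,0,0],"jaw":0},{"dp":[-0.4,0.8,0],"rotation":[0,0,0],"jaw":0},{"dp":[-0.5,1,0],"rotation":[0,0,0],"jaw":0},{"dp":[-0.5,1,0],"rotation":[0,0,0],"jaw":0}]'
python3 -m pendant '[{"dp":[0,0.2,0],"rotation":[0,0,0],"jaw":0},{"dp":[0,0.4,0.1],"rotation":[0,0,0],"jaw":0},{"dp":[0,0.6,0.2],"rotation":[0,0,0],"jaw":0},{"dp":[0,0.7,0.3],"rotation":[0,0,-0.0005],"jaw":0},{"dp":[0,0.7,0.4],"rotation":[0,0,-0.0009],"jaw":0},{"dp":[0,0.7,0.4],"rotation":[0,0,-0.0009],"jaw":0}]'
python3 - <<'E'
from h import *
goal((.4744,-.2856,.12,.0057,0))
c=grab('wrist');np.savez('w2.npz',**c);t=grab('top');np.savez('t2.npz',**t)
C=cloud(t);h=cv2.cvtColor(t['image'],cv2.COLOR_RGB2HSV);w=np.zeros(h.shape[:2],bool);w[180:255,300:375]=1
for b in blobs(w&(h[:,:,1]<110),8):print('in bin',b[0].round(),b[1][4],ray(t,b[0],.02).round(3)[0])
W=cloud(c)
for u in [(250,160),(320,110),(390,160),(245,130),(395,130)]:print(u,W[u[1],u[0]].round(4))
cv2.imwrite('pics/f.png',np.hstack([cv2.resize(t['image'][170:260,295:385,::-1],(380,380),interpolation=2),cv2.resize(c['image'][60:380,160:480,::-1],(380,380))]))
E
```

```text
time: 15.38
ee_pos: [0.5507, -0.0304, 0.2492]
eef_rot: [1.0, 0.0, -0.0, -0.001]
ft_force: [0.3, 0.3, -4.7]
width: 0.0114
grip_force: 55.0
time: 16.12
ee_pos: [0.4733, -0.1835, 0.2496]
eef_rot: [1.0, -0.003, 0.0, 0.001]
ft_force: [0.4, 0.5, -4.1]
width: 0.0117
grip_force: 55.0
time: 16.88
ee_pos: [0.4746, -0.2835, 0.1885]
eef_rot: [1.0, 0.004, -0.001, -0.001]
ft_force: [-0.3, -0.3, -3.7]
width: 0.0117
grip_force: 55.0
now [ 0.4746 -0.2835  0.1885] yaw,lean,roll [ 0.0076 -0.0021  0.0017] w 0.011745650930182558 t 16.875 j [ 0.88  0.23 -0.48  1.68  0.11  1.26 -1.19]
(0.4744, -0.2856, 0.12, 0.0057, 0) dp [-0.001  0.015  0.457] rot [-0.0003  0.0003  0.0003]
in bin [305. 213.] 79 [0.464 0.074 0.02 ]
in bin [316. 185.] 8 [0.557 0.039 0.02 ]
in bin [346. 188.] 49 [ 0.548 -0.057  0.02 ]
in bin [347. 216.] 50 [ 0.457 -0.061  0.02 ]
in bin [324. 225.] 50 [0.428 0.013 0.02 ]
in bin [331. 233.] 38 [ 0.403 -0.01   0.02 ]
(250, 160) [ 0.5215 -0.2402  0.1603]
(320, 110) [ 0.5527 -0.2851  0.1605]
(390, 160) [ 0.5222 -0.3306  0.1605]
(245, 130) [ 0.5403 -0.2379  0.1599]
(395, 130) [ 0.5411 -0.3323  0.161 ]
```

View pics/f.png

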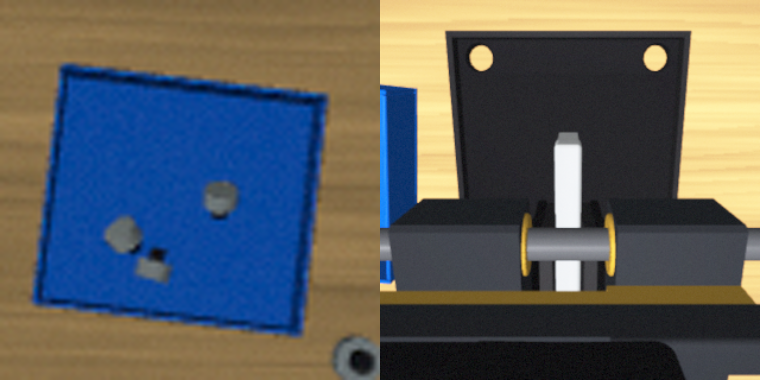

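All three knobs lie in the bin: (220,198), (122,235) and (153,265) in the left half. The cover is empty and level. I'll measure its offset in the grip from its back holes.

```bash
cat >> h.py <<'E'
def backholes(c,s,zmid):
    g=cv2.cvtColor(c['image'],cv2.COLOR_RGB2GRAY).astype(float);P=[]
    for u,v in [(390,109),(246,109)]:
        w=g[v-14:v+15,u-14:u+15];k=(w>90)*1.;n=min(blobs(k>0,30),key=lambda b:np.hypot(*(b[0]-14)));P.append(n[0]+[u-14,v-14]);print('px',P[-1].round(1),n[1][4])
    q=ray(c,P,zmid)[:,:2];m=q.mean(0);d=q[1]-q[0];yaw=np.arctan2(-d[0],d[1])
    return m-.078*np.array([np.cos(yaw),np.sin(yaw)]),yaw
E
python3 - <<'E'
from h import *
from bench import r
c=dict(np.load('w2.npz'));print(backholes(c,None,.158))
E
python3 -m pendant '[{"dp":[0,0.015,0.1],"rotation":[-0.0003,0.0003,0.0003],"jaw":0},{"dp":[0,0.015,0.2],"rotation":[-0.0003,0.0003,0.0003],"jaw":0},{"dp":[0,0.015,0.3],"rotation":[-0.0003,0.0003,0.0003],"jaw":0},{"dp":[0,0.015,0.4],"rotation":[-0.0003,0.0003,0.0003],"jaw":0},{"dp":[0,0.015,0.45],"rotation":[-0.0003,0.0003,0.0003],"jaw":0},{"dp":[0,0.015,0.45],"rotation":[-0.0003,0.0003,0.0003],"jaw":0},{"dp":[0,0.015,0.45],"rotation":[-0.0003,0.0003,0.0003],"jaw":0}]'
python3 - <<'E'
from h import *
goal((.4744,-.2856,.088,.0057,0))
c=grab('wrist');np.savez('w3.npz',**c)
W=cloud(c);z=W[160,250,2],W[160,390,2],W[110,320,2];print(z);print(backholes(c,None,np.mean(z)-.0025))
E
```

```text
px [391.2 108.4] 346
px [244.9 108.4] 343
(array([ 0.47580208, -0.28446064]), np.float64(0.0071784147012855905))
time: 17.85
ee_pos: [0.4752, -0.2879, 0.1228]
eef_rot: [1.0, 0.002, 0.001, 0.001]
ft_force: [0.9, -0.1, -3.8]
width: 0.0115
grip_force: 55.0
now [ 0.4752 -0.2879  0.1228] yaw,lean,roll [ 0.0039  0.0021 -0.0024] w 0.011476974607744918 t 17.85 j [ 0.87  0.3  -0.47  1.75  0.15  1.13 -1.22]
(0.4744, -0.2856, 0.088, 0.0057, 0) dp [-0.006 -0.016  0.232] rot [ 0.0004 -0.0003 -0.0003]
(np.float64(0.09353648647752091), np.float64(0.09517871368559705), np.float64(0.09480613961612891))
px [391.  108.4] 351
px [245.  108.4] 350
(array([ 0.47650699, -0.28902585]), np.float64(0.004013509673459386))
```

```bash
python3 -m pendant '[{"dp":[-0.013,-0.022,0.06],"rotation":[0.0004,-0.0003,-0.0003],"jaw":0},{"dp":[-0.013,-0.022,0.12],"rotation":[0.0004,-0.0003,-0.0003],"jaw":0},{"dp":[-0.013,-0.022,0.18],"rotation":[0.0004,-0.0003,-0.0003],"jaw":0},{"dp":[-0.013,-0.022,0.232],"rotation":[0.0004,-0.0003,-0.0003],"jaw":0},{"dp":[-0.013,-0.022,0.232],"rotation":[0.0004,-0.0003,-0.0003],"jaw":0},{"dp":[-0.013,-0.022,0.232],"rotation":[0.0004,-0.0003,-0.0003],"jaw":0}]'
python3 - <<'E'
from h import *
c=grab('wrist');np.savez('w4.npz',**c)
goal((.4732,-.2846,.088,.0057,0))
W=cloud(c);z=W[160,250,2],W[160,390,2],W[110,320,2];print(z)
g=c['image'][:,:,::-1];cv2.imwrite('pics/h.png',np.hstack([cv2.resize(g[90:130,225:265],(380,380),interpolation=0),cv2.resize(g[90:130,370:410],(380,380),interpolation=0)]))
E
```

```text
time: 18.65
ee_pos: [0.4731, -0.2846, 0.0877]
eef_rot: [1.0, 0.003, -0.0, -0.0]
ft_force: [0.6, -0.2, -3.7]
width: 0.0111
grip_force: 55.0
now [ 0.4731 -0.2846  0.0878] yaw,lean,roll [ 0.0058 -0.0001  0.0002] w 0.011437041729179814 t 18.7 j [ 0.86  0.33 -0.47  1.79  0.17  1.06 -1.23]
(0.4732, -0.2846, 0.088, 0.0057, 0) dp [ 0.001 -0.    -0.001] rot [-0.  0.  0.]
(np.float64(0.05966976692636036), np.float64(0.060314730916637166), np.float64(0.05978181840628222))
```

View pics/h.png

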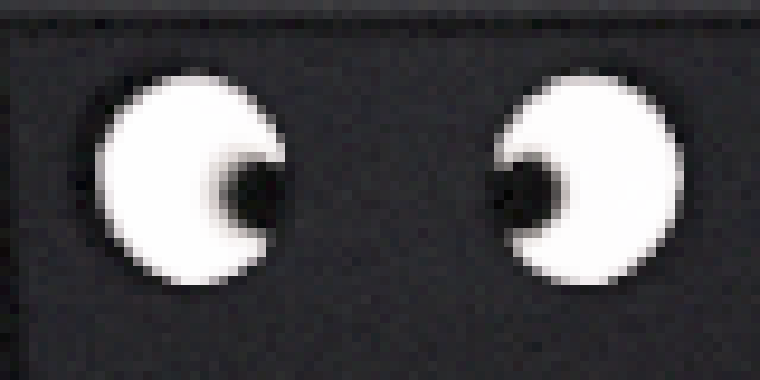

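Both back threaded holes show through the cover's holes, mirror-symmetric at about (251.5,110.3) and (385.4,110.3). I'll cast the rays to check.

Run:
```python
from h import *
c=dict(np.load('w4.npz'));g=cv2.cvtColor(c['image'],cv2.COLOR_RGB2GRAY)
th=ray(c,[(385.4,110.3),(251.5,110.3)],.04)[:,:2]
P=[]
for x0 in (370,225):
    m=(g[90:130,x0:x0+40]>120).astype(np.uint8);k=max(cv2.findContours(m,0,1)[0],key=cv2.contourArea);hull=cv2.convexHull(k);(e,ax,_)=cv2.fitEllipse(hull);P.append(np.array(e)+[x0,90]);print(P[-1].round(1),ax)
for zc in(.055,.0575,.06):
    ch=ray(c,P,zc)[:,:2];print(zc,'cover-unit mm',((ch-th)*1000).round(1).tolist(),'thread span',np.hypot(*(th[0]-th[1])).round(4),'cover span',np.hypot(*(ch[0]-ch[1])).round(4))
```

```text
[391.2 108.4] (19.48630714416504, 21.815946578979492)
[244.8 108.4] (19.382427215576172, 21.834440231323242)
0.055 cover-unit mm [[0.3, -0.3], [0.4, 0.9]] thread span 0.0916 cover span 0.0928
0.0575 cover-unit mm [[0.2, 0.3], [0.2, 0.3]] thread span 0.0916 cover span 0.0916
0.06 cover-unit mm [[0.0, 0.9], [0.1, -0.3]] thread span 0.0916 cover span 0.0904
```

The holes agree within 0.5 mm and the cover is level about 15 mm above the unit, so I'll let it settle and hand in.

```bash
python3 -m pendant '[{"dp":[0,0,0],"rotation":[0,0,0],"jaw":0},{"dp":[0,0,0],"rotation":[0,0,0],"jaw":0},{"dp":[0,0,0],"rotation":[0,0,0],"jaw":0}]'
python3 -c "
from bench import r
print(r.close_job())"
```

```text
time: 19.08
ee_pos: [0.4729, -0.2845, 0.0875]
eef_rot: [1.0, 0.003, -0.0, -0.0]
ft_force: [-0.2, -0.1, -3.9]
width: 0.0116
grip_force: 55.0
the job is handed in; nothing more can be done
None
```

The job was handed in at about 19 s: all three knobs are in the bin, and the cover is held level about 15 mm above the white unit with its back holes aligned to about 0.3 mm; the front holes were out of view, and the hand-in returned no verdict.

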